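Fetch a tapered plug out of a deep pocket with sprung tongs and nest it

ROBOT

A 6-joint arm with a two-finger parallel gripper is mounted at the origin on the work surface. World frame = base frame: x ahead of the robot, y to its left, z up, the work surface at z = 0. Lengths are in m, angles in degrees, forces in N, time in s.
With the tool pointing down it reaches from about 0.4 to 0.825 m from the base axis. Payload 7 kg.
Tool frame: the origin (TCP) lies at the very end of the fingers, on their centre line; the grasp point (between the pads) lies 19 mm behind it (r.grip_depth is the distance from the TCP to the grasp point, in m); z points along the fingers, y is the line along which they close (so a half turn about z gives the same grasp; the last joint's range is limited). The gripper opens to 88 mm and grips with 3 to 60 N. Pads are 19 mm wide; open, the fingers measure 130 mm over their backs; the gripper's body (78 mm by 193 mm) begins 47 mm behind the grasp point.
Start: joints at [80.163, 20.546, 0.682, 0, -70.136, -16.507], TCP at [0.3, 0.605, 0.227] pointing down, gripper open.
Joint ranges: [-176.03, 176.03], [-82.01, 121.73], [-58.28, 71.71], [-173.87, 95.51], [-174.79, -0.11], [-173.66, 173.66]. Speed limits (degrees/s): [136.94, 136.94, 172.46, 180, 180, 180].

INTERFACE

Orientations are given as [roll, pitch, yaw] about the fixed x, y, z axes, in that order (R = Rz(yaw) Ry(pitch) Rx(roll)).
In Python, from plant import r gives the robot as it stands.
- The arm moves only by the tool play_rows, never from a script. Its argument "rows" is a list that holds one entry, the list of rows, each a list of 5 numbers: the closure, from 0 (fully open) to 1 (shut), then the shift along the tool's x, y, z each as a share of 0.5 m, from -1 to 1, then the turn about the tool's z as a share of 1.5 rad, from -1 to 1. A call has exactly 8 rows; each row is the pose to reach, as a shift and turn from the pose commanded when the call began, along the tool's axes at that moment; what a row does not reach only later rows make up. A row lasts 1/12 s, in which the tool goes at most 41.7 mm and 7.16 degrees, less where a joint would pass 70% of its speed; a pose out of reach is approached as far as the arm can. A call with a number of a shift or a turn outside -1 to 1 is refused whole. A call with a gripper value outside its range is refused whole. The fingers move at their own pace and stop on an object; "squeeze" is the grip in N (left out, the last holds). Time passes only in rows, so rows that repeat a pose let the fingers close, or fill a call up. It gives the time, the measured TCP pose, the force, the opening and the grip force at its end, in the units of the state.
- r.get_state(): the state, without advancing time (a new reading comes with each control period).
- r.capture(name): name is "scene" or "side" or "wrist"; returns the picture (400x640x3 uint8, red, green, blue); there is no depth.
- r.camera_info(name): a dict with "fovy" (degrees; the focal length in pixels is half the picture's height over the tangent of half this angle, whatever the lens; pixels are square), "cx", "cy" (the principal point, pixels), "pose" (4x4, takes a point from camera to world coordinates). Camera axes: x right, y down, z forward; pixel columns grow to the right and rows downward; lengths in m; the calibration is good to about 2 mm. A picture is of the moment at which its call begins: read the wrist's pose just before it. camera_info takes no time and is no camera call; for the wrist camera it gives the pose at the moment of the call.
- r.close_job(): hands the job in; it is judged then, once.
The state is a dict: "time_s": time; "joints": joint angles; "qd": joint speeds; "joint_torque": joint torques, N m; "tcp_pos": TCP position; "eef_rot": TCP orientation; "contact_force": force on the tool from outside, world axes, zero at the start; "moment": the same for the moment, N m; "gripper_width": finger opening in m; "gripper_force": force on a finger pad.
Only numpy, scipy, OpenCV 4.12 (cv2) and the standard library are available. Lean on these libraries where they do the work, as an engineer would, in place of code of your own. Each camera call takes 0.05 s, during which the arm holds its last target. There are 200 camera calls.

TASK

A tapered plug is down in the deep slanting pocket of the steel housing held in the vise. Take the sprung tongs off their wooden rack, squeeze them on the plug's stem down in the pocket, lift it out and lower it into the small hollow cone, keeping it in the tongs until it is fully home and upright; then hang the tongs back on the rack. Touch the plug with the tongs only, and leave everything else standing where it is.

Things in the scene. Friction and masses are not known exactly. Their poses are not given: they have to be found in the camera images.
- tongs: Sprung steel tongs, 180 mm long, 0.15 kg, hanging tips down on the rack. Origin: centre of the crossbar (104 x 12 x 10 mm, long along x) at their top; a cap ends 13 mm above it. z up, away from the tips. Two arms, hinged at y = +-10 mm in the crossbar, splay along y and are geared to close evenly; the tips end 165 mm below the origin (166 mm squeezed).
- tongs_grip (a point): Midway between the tongs' two rubber grip pads (22 mm wide, 34 mm high), 55 mm below the crossbar's centre. Pads at +y and -y, 40 mm over the outside when free: grasp here from above, fingers closing along tongs y. Squeezing takes about 4 N at first, 8 N at full squeeze. Axes as the tongs.
- tip_left (a point): Centre of the inner gripping face (18 mm wide along tongs x, 26 mm high) of the +y tip, 152 mm below the crossbar, 13 mm above the tip's end; the plate is 5 mm thick, outward from here. Tips move about 2.8 times as far as the pads: 44 mm apart when free, 25 mm at about 33.5 mm over the pads, 16 mm at about 30 mm. They spring open when let go.
- tip_right (a point): The same on the tongs' -y tip. The distance between the two tip points is the gap.
- plug: Aluminium plug, 75 mm long, 0.07 to 0.14 kg; origin: the centre of its small end, z along its axis towards the stem. Cone of 20 mm diameter at z = 0 growing to 40 mm at z = 40 mm, where a flat shoulder carries a round stem of 16 mm diameter up to z = 75 mm. Starts small end down on the floor of the pocket, its axis along the pocket, leaning on the lower wall.
- housing: Dark steel housing with a rectangular pocket, fixed in a blue vise (jaws at its +-y sides, 100 mm high; a screw sticks out 105 mm to +y, 55 mm up). z is the pocket's axis, out of the mouth and slants 20 degrees from vertical, roughly towards the robot; y is level. Outside 59 (x) x 62 (y) x 120 mm, walls 8 mm. Origin: centre of the underside.
- pocket_mouth (a point): Centre of the pocket's mouth, in its rim's plane; axes as the housing. The pocket is 43 mm (x) by 46 mm (y) and 110 mm deep.
- cone_small: The smaller of two hollow aluminium cones: open-topped conical cup, 46 mm high, standing on a flat foot of 72 mm diameter and 6 mm height; loose, 0.3 kg. Origin: centre of the underside, z up. Rim about 53 mm outside; inside 25 mm at the floor to 45 mm at the rim, the plug's taper but 2.5 mm wider in radius.
- seat (a point): Centre of the small cone's inner floor, 6 mm above its underside. The plug is home when its small end stands here; its shoulder is then level with the rim.
- rack: Wooden rack, fixed: base 120 x 90 x 12 mm, origin at the centre of its underside, z up. Two posts at x = +-39 mm (14 mm thick, 64 mm between), tops 190 mm high: the tongs' crossbar rests on them along x, between lips 12 mm high that leave an 18 mm slot (y = +-9 mm). Hung tongs have their origin 195 mm above the rack's, axes alike or turned half round.
- cone_large: The larger hollow cone, same shape, 74 mm high, foot 92 mm diameter, inner floor 50 mm diameter: too big for the plug. Origin: centre of the underside. Leave it alone.
- spray_can: White spray can, 52 mm diameter, 170 mm tall, origin at the centre of its underside. Bystander.
- paint_jar: Yellow paint jar, 60 mm diameter, 75 mm tall, origin at the centre of its underside. Bystander.
- screwdriver: Screwdriver lying on the bench. Bystander.
- hammer: Hammer lying on the bench beyond the vise. Bystander.
- disc: Grinding disc, 110 mm diameter, 12 mm thick, lying flat. Bystander.

How it is judged (in metres and radians):
On the way, in this order (a step that is already met when the one before it is completed fails the run):
1. the plug is lifted out of the pocket, held by the tongs (z of plug in the frame of pocket_mouth above 0.005 m and contact force between tongs and plug above 0.5 N), for 0.2 s.
2. the plug is lowered into the small cone to within 12 mm of its floor, still in the tongs (z of plug in the frame of seat below 0.012 m and horizontal distance between plug and seat below 0.008 m and contact force between tongs and plug above 0.5 N), for 0.1 s.
At the end, for the whole second after the job is handed in: Plug in the small cone: small end under 5 mm above the seat, within 6 mm of its centre, 7 degrees of its axis; cone level (3 degrees). Tongs hung on the rack: origin 190 to 200 mm over its underside, within 14 mm along and 9 mm across, upright to 7 degrees. All released, at rest (z of plug in the frame of seat below 0.005 m and horizontal distance between plug and seat below 0.006 m and angle between the z axis of plug and the z axis of cone_small, either way round below 0.12 rad and contact force between tongs and plug below 0.05 N and angle between cone_small's own z axis and vertical below 0.05 rad and z of tongs in the frame of rack between 0.19 and 0.2 m and x of tongs in the frame of rack between -0.014 and 0.014 m and y of tongs in the frame of rack between -0.009 and 0.009 m and angle between tongs's own z axis and vertical below 0.12 rad and linear speed of plug below 0.02 m/s and linear speed of tongs below 0.03 m/s); the robot touches nothing.
It fails at once if the gripper's fingers touch the plug (contact force between the fingers and plug above 0.5 N).
It fails at once if the small cone is pushed more than 30 mm away (distance of cone_small from where it was at the start of the episode above 0.03 m).
It fails at once if the tongs are dropped (crossbar below 100 mm) (height (world z) of tongs below 0.1 m).
It fails at once if anything else standing about (larger cone, spray can, paint jar, screwdriver, hammer, disc) is moved more than 30 mm (distance of any of cone_large, spray_can, paint_jar, screwdriver, hammer, disc from where it was at the start of the episode above 0.03 m).
It also fails if it takes over 72 s, if anything falls off the work surface, if the arm or the gripper's body presses on something with over 40 N, if the wrist force passes 120 N, or if a joint passes its speed limit or range.

## Working session

There is one attempt and no reset: what is moved stays moved. The work goes in short steps, Python scripts to look and compute and a tool call to move; the robot and the scene stay as the last step left them, time stands still between calls to the robot, and variables do not carry over. Pictures are saved under pics/ and viewed, at most 10 in all, crops included, and the job is handed in when it is done.

Besides the shell and the picture viewer there is one more tool, called as name(argument=value, ...), one argument or row to a line, values as JSON. play_rows: Moves the arm, as the interface text tells. Its arguments: {"type":"object","properties":{"rows":{"type":"array","items":{"type":"array","items":{"type":"array","items":{"type":"number"}}}},"squeeze":{"type":"number"}},"required":["rows"]}

```bash
ls; mkdir -p pics
cat > h.py <<'E'
import numpy as np, cv2, pickle
from plant import r
def snap(n,name):
    ci=r.camera_info(n); im=r.capture(n)
    cv2.imwrite(f'pics/{name}.png',im[:,:,::-1]); pickle.dump(ci,open(f'pics/{name}.pkl','wb')); return im,ci
def load(name): return cv2.imread(f'pics/{name}.png')[:,:,::-1], pickle.load(open(f'pics/{name}.pkl','rb'))
def ray(ci,u,v):
    f=200/np.tan(np.radians(ci['fovy'])/2); P=np.array(ci['pose'])
    d=P[:3,:3]@np.array([(u-ci['cx'])/f,(v-ci['cy'])/f,1]); return P[:3,3],d/np.linalg.norm(d)
def onz(ci,u,v,z):
    o,d=ray(ci,u,v); return o+d*(z-o[2])/d[2]
def tri(*obs):
    A=np.zeros((3,3));b=np.zeros(3)
    for ci,u,v in obs:
        o,d=ray(ci,u,v);M=np.eye(3)-np.outer(d,d);A+=M;b+=M@o
    p=np.linalg.solve(A,b)
    e=[np.linalg.norm((np.eye(3)-np.outer(ray(*c)[1],ray(*c)[1]))@(p-ray(*c)[0])) for c in obs]
    return p,max(e)
def proj(ci,p):
    f=200/np.tan(np.radians(ci['fovy'])/2); P=np.array(ci['pose']); c=P[:3,:3].T@(np.asarray(p)-P[:3,3])
    return ci['cx']+f*c[0]/c[2], ci['cy']+f*c[1]/c[2]
E
python3 - <<'E'
from h import *
for n in ['scene','side','wrist']:
    im,ci=snap(n,n+'0'); print(n,ci['fovy'],ci['cx'],ci['cy'],np.round(ci['pose'],3).tolist())
print(r.get_state())
E
```

```text
pics
scene 52.250031298968985 320.9666174855432 198.1699923541098 [[-0.634, 0.477, -0.609, 1.106], [0.774, 0.407, -0.486, 0.432], [0.015, -0.779, -0.627, 0.699], [0.0, 0.0, 0.0, 1.0]]
side 44.74128337762327 318.4979516654194 194.32473397765628 [[-0.981, -0.136, 0.138, 0.417], [-0.194, 0.744, -0.64, 0.681], [-0.016, -0.655, -0.756, 0.937], [0.0, 0.0, 0.0, 1.0]]
wrist 65.21768468865959 317.1055733322991 201.27806411341018 [[-0.444, -0.861, -0.246, 0.366], [-0.896, 0.428, 0.12, 0.572], [0.002, 0.274, -0.962, 0.385], [0.0, 0.0, 0.0, 1.0]]
{'time_s': 0.15, 'joints': array([ 8.01622468e+01,  2.05838754e+01,  6.46740126e-01, -1.21869942e-02,
       -7.01345254e+01, -1.65093195e+01]), 'qd': array([ 0.01158531, -0.14393801,  0.16980926,  0.12552963,  0.10525505,
        0.00150135]), 'joint_torque': array([-1.74457931e-03, -5.83277607e+01,  2.93290865e+01,  7.00127229e+00,
        8.80564592e-03, -1.04871735e-04]), 'tcp_pos': array([0.29942309, 0.60456873, 0.22583146]), 'eef_rot': array([ 1.79928038e+02, -9.37973631e-03, -2.63512153e+01]), 'contact_force': array([-0.3985155 ,  0.01068406,  0.74845051]), 'moment': array([-0.03123594, -0.01501474, -0.03363554]), 'gripper_force': 0.0, 'gripper_width': 0.08792492873489224}
```

View pics/scene0.png

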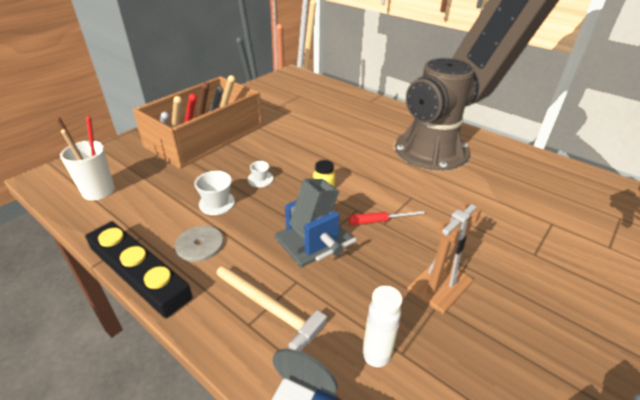

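View pics/side0.png

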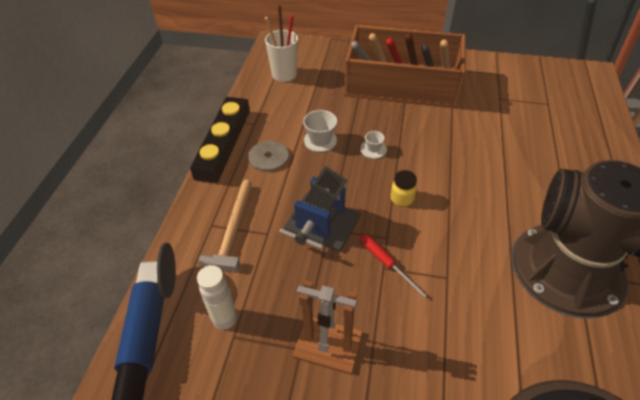

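The scene view shows the rack at about (452,262), the vise and housing at (315,215), the small cone at (260,173) and the large cone at (214,192). In the side view they are at (325,320), (322,205), (374,145) and (320,130). I'll triangulate these roughly first.

Run:
```python
from h import *
a=load('scene0')[1]; b=load('side0')[1]
for n,p,q in [('small cone rim',(261,167),(375,137)),('large rim',(214,183),(320,121)),('can top',(386,293),(210,275)),('jar top',(325,166),(405,180)),('tongs cap',(461,213),(327,291)),('bar endL',(478,210),(354,303)),('bar endR',(443,228),(298,289)),('mouth',(320,184),(331,179))]:
    x,e=tri((a,*p),(b,*q)); print(n,x.round(3),round(e,4))
print('driver',onz(a,370,218,.01),'hammer',onz(a,315,328,.02),'disc',onz(a,199,243,.012))
A=cv2.resize(load('scene0')[0][160:320,240:500],(780,480),interpolation=3); B=cv2.resize(load('side0')[0][120:380,260:440],(400,578),interpolation=3)
cv2.imwrite('pics/c1.png',np.hstack([cv2.resize(A,(500,308)),np.zeros((308,1,3),np.uint8)])[:,:,::-1])
C=np.zeros((578,800,3),np.uint8);C[:308,:400]=cv2.resize(A,(400,308));C[:,400:]=B;cv2.imwrite('pics/c1.png',C[:,:,::-1])
```

```text
small cone rim [ 0.47  -0.297  0.045] 0.0034
large rim [ 0.622 -0.309  0.069] 0.0028
can top [0.714 0.258 0.171] 0.0018
jar top [ 0.379 -0.136  0.069] 0.0002
tongs cap [0.494 0.275 0.208] 0.0013
bar endL [0.447 0.289 0.197] 0.006
bar endR [0.545 0.27  0.198] 0.0034
mouth [ 0.541 -0.024  0.158] 0.0023
driver [0.41795862 0.04412316 0.01      ] hammer [0.75837875 0.14657937 0.02      ] disc [ 0.75420026 -0.21221071  0.012     ]
```

View pics/wrist0.png

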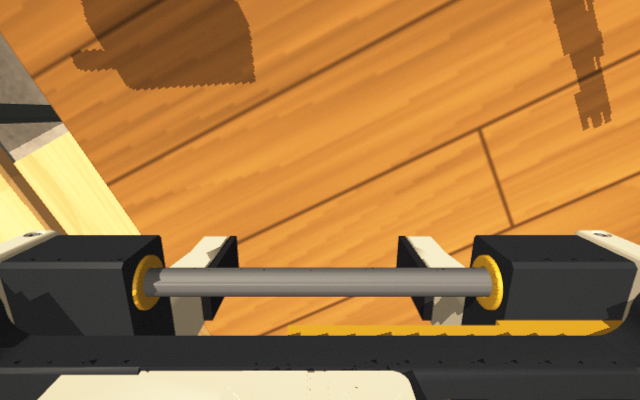

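The scene view fixes the rack, with the bar along a yaw of about -11° centred near (0.495, 0.278). The wrist view shows the gripper's cross shaft at rows 265-295 hiding the lower part of the picture, so I'll look from 74 mm behind the target. Next I'll move to view the rack from above.

```bash
cat >> h.py <<'E'
def go(p,yaw):
    s=r.get_state(); y0=np.radians(s['eef_rot'][2]); d=np.asarray(p)-s['tcp_pos']
    tx=np.array([np.cos(y0),np.sin(y0),0]); ty=np.array([np.sin(y0),-np.cos(y0),0])
    dy=(np.radians(yaw)-y0+np.pi)%(2*np.pi)-np.pi
    print('share x,y,z,turn',np.round([tx@d/.5,ty@d/.5,-d[2]/.5,-dy/1.5],4),'rows',round(np.linalg.norm(d)/.0417,1))
def st():
    s=r.get_state(); print({k:np.round(s[k],4).tolist() for k in ['time_s','joints','tcp_pos','eef_rot','contact_force','gripper_width','gripper_force']})
E
python3 -c "
from h import *
go([.422,.292,.36],-11)"
```

```text
share x,y,z,turn [ 0.4972  0.4514 -0.2683 -0.1786] rows 8.7
```

play_rows(
  rows=[
    [[0, 0.5, 0.45, -0.27, -0.18], [0, 0.5, 0.45, -0.27, -0.18], [0, 0.5, 0.45, -0.27, -0.18], [0, 0.5, 0.45, -0.27, -0.18], [0, 0.5, 0.45, -0.27, -0.18], [0, 0.5, 0.45, -0.27, -0.18], [0, 0.5, 0.45, -0.27, -0.18], [0, 0.5, 0.45, -0.27, -0.18]],
  ],
)

```text
time_s: 0.82
tcp_pos: [0.4139, 0.3154, 0.3515]
eef_rot: [-180.0, 0.0, -10.9]
contact_force: [1.6, -0.3, 0.3]
gripper_width: 0.0873
gripper_force: 0.0
```

```bash
python3 -c "
from h import *
snap('wrist','w1a'); snap('wrist','w1'); snap('scene','s1'); st()"
```

```text
{'time_s': 0.9667, 'joints': [58.8657, 2.3639, -6.2279, 0.0156, -81.2027, 20.0733], 'tcp_pos': [0.4148, 0.3156, 0.3526], 'eef_rot': [-179.8123, -0.085, -11.0588], 'contact_force': [0.3791, -0.2019, -0.7548], 'gripper_width': 0.0876, 'gripper_force': 0.0}
```

View pics/w1.png

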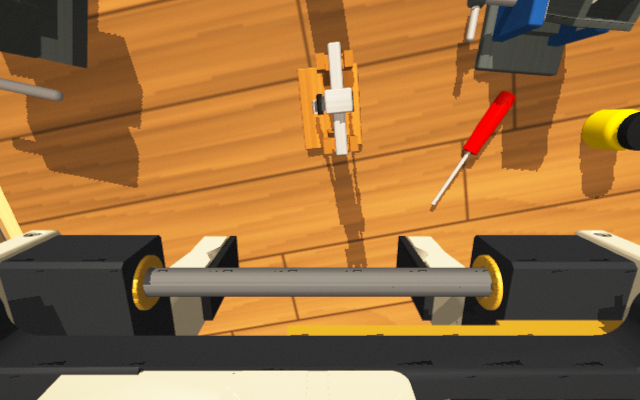

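The bar in the wrist view runs from (334,43) to (342,154), with the cap at (339,100). I'll take a second, lower view shifted sideways for the height.

```bash
cat > bar.py <<'E'
from h import *
def bar(im,roi):
    x0,y0,x1,y1=roi; hsv=cv2.cvtColor(np.ascontiguousarray(im[y0:y1,x0:x1]),cv2.COLOR_RGB2HSV)
    m=((hsv[...,1]<45)&(hsv[...,2]>120)).astype(np.uint8)
    n,l,s,c=cv2.connectedComponentsWithStats(m); k=1+s[1:,4].argmax(); ys,xs=np.nonzero(l==k)
    # ends: extreme 3 rows means, and mid
    e=lambda a:(xs[a].mean()+x0, ys[a].mean()+y0)
    t=e(ys<ys.min()+12); b=e(ys>ys.max()-12); w=[np.ptp(xs[ys==y])+1 for y in range(ys.min(),ys.max(),8)]
    f=np.polyfit(ys[(ys<ys.min()+25)|(ys>ys.max()-25)],xs[(ys<ys.min()+25)|(ys>ys.max()-25)],1)
    X=lambda y:(np.polyval(f,y)+x0,y+y0)
    return X(ys.min()),X(ys.max()+1),s[k,4],w
E
python3 -c "
from bar import *
im,ci=load('w1'); t,b,n,w=bar(im,(295,30,370,170)); print(t,b,n,w)
T,B=onz(ci,*t,.2),onz(ci,*b,.2); print(T,B,np.linalg.norm(T-B),(T+B)/2,np.degrees(np.arctan2((T-B)[1],(T-B)[0])))
go([.44,.27,.30],-9)"
```

```text
(np.float64(333.41086941456024), np.int64(42)) (np.float64(338.99993378013664), np.int64(113)) 1119 [np.int64(2), np.int64(12), np.int64(11), np.int64(11), np.int64(11), np.int64(11), np.int64(25), np.int64(27), np.int64(26)]
[0.54727737 0.27109914 0.2       ] [0.484615   0.27680754 0.2       ] 0.06292185011901369 [0.51594618 0.27395334 0.2       ] -5.2051477523772185
share x,y,z,turn [ 0.0669  0.0798  0.1053 -0.024 ] rows 1.8
```

play_rows(
  rows=[
    [[0, 0.04, 0.08, 0.08, -0.07], [0, 0.04, 0.08, 0.08, -0.07], [0, 0.04, 0.08, 0.08, -0.07], [0, 0.04, 0.08, 0.08, -0.07], [0, 0.04, 0.08, 0.08, -0.07], [0, 0.04, 0.08, 0.08, -0.07], [0, 0.04, 0.08, 0.08, -0.07], [0, 0.04, 0.08, 0.08, -0.07]],
  ],
)

```text
time_s: 1.63
tcp_pos: [0.4259, 0.2751, 0.311]
eef_rot: [-180.0, -0.0, -4.8]
contact_force: [-0.1, 0.5, 0.4]
gripper_width: 0.0875
gripper_force: 0.0
```

```bash
python3 -c "
from h import *
snap('wrist','w2'); st()
im1=load('w1')[0][20:180,270:400]; im2=load('w2')[0][:230,230:430]
C=np.zeros((560,800,3),np.uint8); C[:480,:390]=cv2.resize(im1,(390,480)); C[:460,400:]=cv2.resize(im2,(400,460)); cv2.imwrite('pics/c2.png',C[:,:,::-1])"
```

```text
{'time_s': 1.6833, 'joints': [55.0868, 1.8025, -12.0612, 0.0002, -76.1096, 30.091], 'tcp_pos': [0.4258, 0.275, 0.311], 'eef_rot': [-179.977, -0.0136, -4.8221], 'contact_force': [-0.5438, 0.3793, -1.1357], 'gripper_width': 0.0879, 'gripper_force': 0.0}
```

View pics/c2.png

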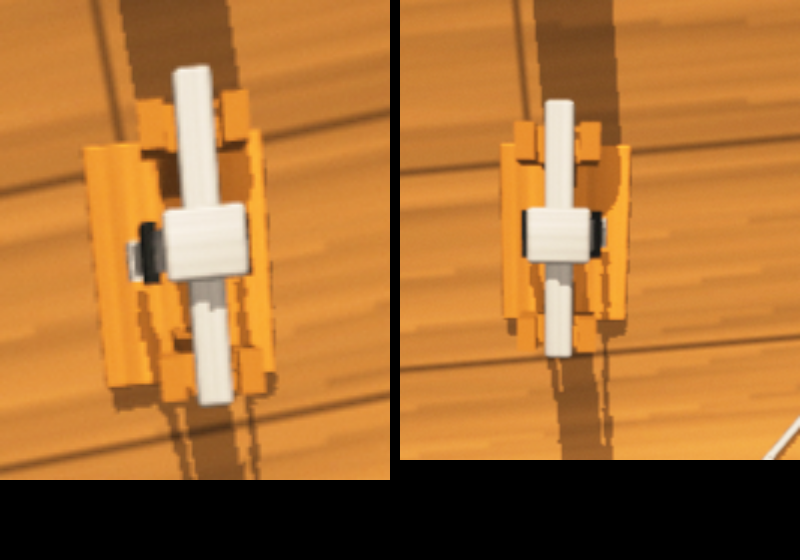

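The crops show the bar ends at (333.7,42.7) and (341.7,154.7) in w1, and at (309.5,50) and (309.5,178) in w2. The bar lies between the lips, and both black pads are visible beside the cap.

```bash
python3 -c "
from h import *
a=load('w1')[1];b=load('w2')[1]
T,e=tri((a,333.7,42.7),(b,309.5,50));B,e2=tri((a,341.7,154.7),(b,309.5,178))
print(T,B,e,e2,np.linalg.norm(T-B),np.degrees(np.arctan2(*(T-B)[1::-1])))
for ci,t,q in [(a,(333.7,42.7),(341.7,154.7)),(b,(309.5,50),(309.5,178))]:
  P,Q=onz(ci,*t,.2),onz(ci,*q,.2);print((P+Q)/2,np.linalg.norm(P-Q),np.degrees(np.arctan2(*(P-Q)[1::-1])))
# gripper centre check: where does finger centre line project in the wrist image
s=r.get_state();print(proj(b,s['tcp_pos']), np.array(b['pose'])[:3,3]-s['tcp_pos'])
"
```

```text
[0.54677489 0.27102137 0.20070366] [0.44345103 0.28071164 0.19412967] 0.00024964204483027996 9.472175084527712e-05 0.10398528341552007 -5.357837699507609
[0.49549928 0.27600134 0.2       ] 0.10280637159734854 -5.648770731329894
[0.49585748 0.27573134 0.2       ] 0.10301313128069692 -5.212047551561898
(np.float64(317.5802598314858), np.float64(250.67583015092)) [ 0.07368224 -0.00601031  0.1594231 ]
```

```bash
python3 -c "
from h import *
go([.4955,.276,.235],-5.4)"
```

```text
share x,y,z,turn [ 0.1387 -0.0138  0.152   0.0067] rows 2.5
```

play_rows(
  rows=[
    [[0, 0.139, -0.014, 0.1, 0.007], [0, 0.139, -0.014, 0.15, 0.007], [0, 0.139, -0.014, 0.15, 0.007], [0, 0.139, -0.014, 0.15, 0.007], [0, 0.139, -0.014, 0.2, 0.007], [0, 0.139, -0.014, 0.25, 0.007], [0, 0.139, -0.014, 0.28, 0.007], [0, 0.139, -0.014, 0.29, 0.007]],
  ],
)

```text
time_s: 2.35
tcp_pos: [0.4945, 0.275, 0.1641]
eef_rot: [179.9, 0.1, -5.5]
contact_force: [-0.9, 0.3, -0.0]
gripper_width: 0.0877
gripper_force: 0.0
```

```bash
python3 -c "
from h import *
st(); go([.4955,.276,.145],-5.4); snap('side','s2'); im=load('s2')[0][180:380,220:440]; cv2.imwrite('pics/c3.png',cv2.resize(im,(660,600))[:,:,::-1])"
```

```text
{'time_s': 2.35, 'joints': [48.871, 13.273, -18.2048, -0.0309, -58.6824, 35.6817], 'tcp_pos': [0.4945, 0.275, 0.1641], 'eef_rot': [179.8853, 0.1149, -5.4634], 'contact_force': [-0.9286, 0.321, -0.0074], 'gripper_width': 0.0877, 'gripper_force': 0.0}
share x,y,z,turn [ 0.0018 -0.0022  0.0382 -0.0007] rows 0.5
```

View pics/c3.png

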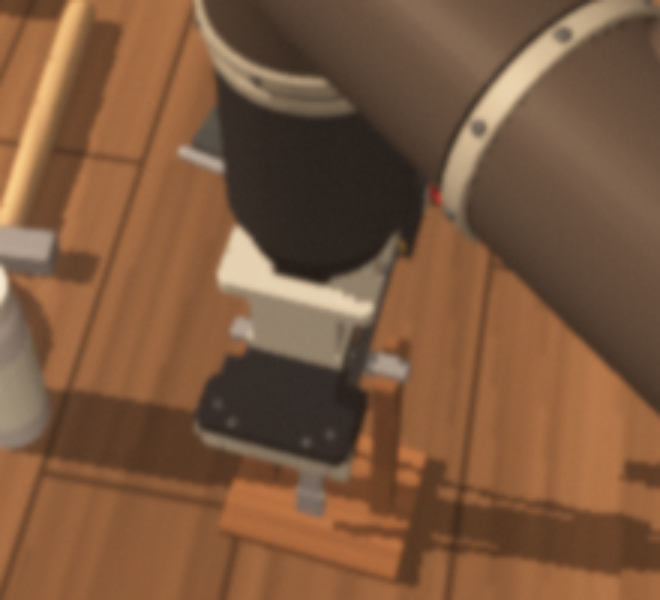

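The crop shows the fingers straddling the tongs between the posts with the body still clear of the bar. I'll go down the last 18 mm and close part way.

play_rows(
  rows=[
    [[0, 0.002, -0.002, 0.015, 0], [0, 0.002, -0.002, 0.03, 0], [0, 0.002, -0.002, 0.036, 0], [0.3, 0.002, -0.002, 0.036, 0], [0.62, 0.002, -0.002, 0.036, 0], [0.62, 0.002, -0.002, 0.036, 0], [0.62, 0.002, -0.002, 0.036, 0], [0.62, 0.002, -0.002, 0.036, 0]],
  ],
  squeeze=30,
)

```text
time_s: 3.07
tcp_pos: [0.497, 0.2764, 0.1481]
eef_rot: [-180.0, -0.0, -5.5]
contact_force: [-0.2, -0.2, 0.7]
gripper_width: 0.0601
gripper_force: 0.0
```

play_rows(
  rows=[
    [[0.62, 0, 0, 0.004, 0], [0.62, 0, 0, 0.004, 0], [0.62, 0, 0, 0.004, 0], [0.62, 0, 0, 0.004, 0], [0.62, 0, 0, 0.004, 0], [0.62, 0, 0, 0.004, 0], [0.62, 0, 0, 0.004, 0], [0.62, 0, 0, 0.004, 0]],
  ],
)

```text
time_s: 3.73
tcp_pos: [0.4968, 0.2763, 0.1456]
eef_rot: [180.0, 0.0, -5.5]
contact_force: [-0.9, -0.3, -1.4]
gripper_width: 0.0333
gripper_force: 8.6
```

play_rows(
  rows=[
    [[0.62, 0, 0, -0.03, 0], [0.62, 0, 0, -0.08, 0], [0.62, 0, 0, -0.14, 0], [0.62, 0, 0, -0.21, 0], [0.62, 0, 0, -0.28, 0], [0.62, 0, 0, -0.35, 0], [0.62, 0, 0.04, -0.41, 0], [0.62, 0, 0.1, -0.43, 0]],
  ],
)

```text
time_s: 4.4
tcp_pos: [0.4935, 0.228, 0.3653]
eef_rot: [-179.8, -0.3, -5.3]
contact_force: [1.5, -0.4, -0.9]
gripper_width: 0.0336
gripper_force: 8.6
```

play_rows(
  rows=[
    [[0.62, 0, 0.08, 0, 0], [0.62, 0, 0.16, 0, 0], [0.62, 0, 0.23, 0, 0], [0.62, 0, 0.3, 0, 0], [0.62, 0, 0.37, 0, 0], [0.62, 0, 0.43, 0, 0], [0.62, 0, 0.48, 0, 0], [0.62, 0, 0.5, 0, 0]],
  ],
)

```text
time_s: 5.07
tcp_pos: [0.4675, -0.0248, 0.3611]
eef_rot: [180.0, -0.0, -5.6]
contact_force: [0.8, 1.1, -1.8]
gripper_width: 0.0333
gripper_force: 8.6
```

```bash
python3 -c "
from h import *
st(); snap('wrist','w3'); snap('scene','s3')"
```

```text
{'time_s': 5.0667, 'joints': [21.1593, -3.1313, -10.6198, 0.0154, -82.4847, 63.2773], 'tcp_pos': [0.4675, -0.0248, 0.3611], 'eef_rot': [179.9985, -0.0308, -5.5615], 'contact_force': [0.8302, 1.055, -1.8409], 'gripper_width': 0.0333, 'gripper_force': 8.5736}
```

View pics/w3.png

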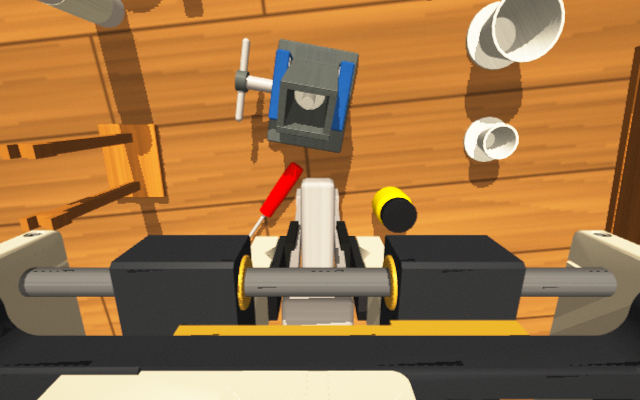

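The wrist view shows the mouth of the housing around (310,105) with the light plug inside at (310,95), and the small cone's rim at (500,138). I'll move sideways for a second view.

play_rows(
  rows=[
    [[0.62, -0.06, 0.06, 0, 0], [0.62, -0.06, 0.12, 0, 0], [0.62, -0.06, 0.18, 0, 0], [0.62, -0.06, 0.22, 0, 0], [0.62, -0.06, 0.24, 0, 0], [0.62, -0.06, 0.24, 0, 0], [0.62, -0.06, 0.24, 0, 0], [0.62, -0.06, 0.24, 0, 0]],
  ],
)

```text
time_s: 5.83
tcp_pos: [0.4273, -0.138, 0.3605]
eef_rot: [-180.0, 0.0, -5.4]
contact_force: [1.1, 0.9, -1.2]
gripper_width: 0.0335
gripper_force: 8.6
```

```bash
python3 -c "
from h import *
st(); snap('wrist','w4'); snap('side','s4'); 
a=load('w3')[0]; b=load('w4')[0]
C=np.zeros((600,800,3),np.uint8)
C[:400,:400]=cv2.resize(a[60:160,260:360],(400,400),interpolation=2)
C[:400,400:]=cv2.resize(b[50:150,140:240],(400,400),interpolation=2)
C[400:,:200]=cv2.resize(a[100:180,450:530],(200,200)); C[400:,400:600]=cv2.resize(b[80:180,300:400],(200,200))
C[400:,600:]=cv2.resize(b[:240,100:500],(200,200))
cv2.imwrite('pics/c4.png',C[:,:,::-1])"
```

```text
{'time_s': 5.8333, 'joints': [7.3725, -5.1119, -12.4712, -0.017, -82.6543, 77.1988], 'tcp_pos': [0.4273, -0.138, 0.3605], 'eef_rot': [-179.9865, 0.017, -5.4309], 'contact_force': [1.0982, 0.8831, -1.2006], 'gripper_width': 0.0335, 'gripper_force': 8.5739}
```

View pics/c4.png

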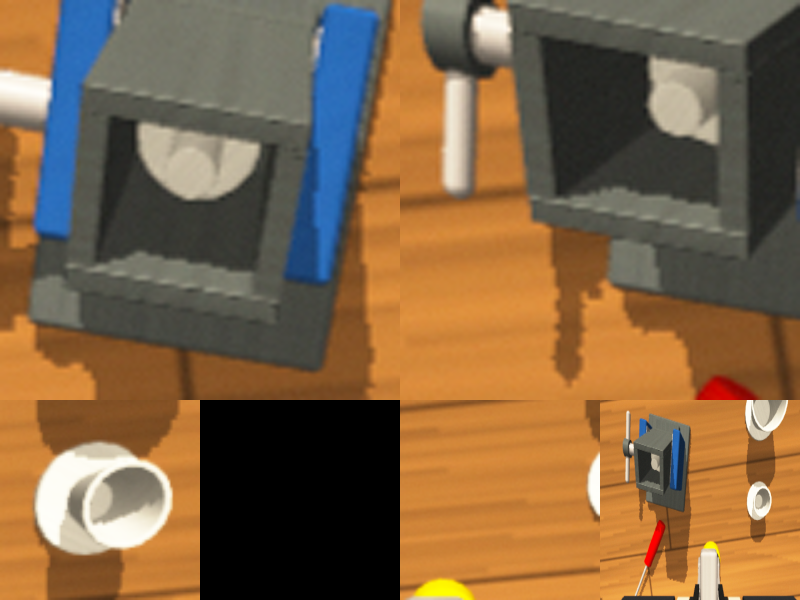

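The crops show the housing rim corners, the stem top at (308.5,103.3) in w3 and (209.3,77.5) in w4, and the small cone.

```bash
cat > m.py <<'E'
from h import *
a=load('w3')[1];b=load('w4')[1]
pts=dict(UL=((282,80.5),(168,51.25)),UR=((337.75,90.75),(226.25,61.25)),LL=((277,127.5),(173.25,103.75)),LR=((329.5,139.5),(226.75,114.25)),iUL=((287,89.25),(175.5,59.5)),iUR=((328.5,96.5),(219.5,68)),stem=((308.5,103.25),(209.25,77.5)))
R={}
for k,(p,q) in pts.items(): R[k],e=tri((a,*p),(b,*q)); print(k,R[k].round(4),round(e,4))
n=np.linalg.norm
print('y edges',n(R['UL']-R['UR']),n(R['LL']-R['LR']),'x edges',n(R['UL']-R['LL']),n(R['UR']-R['LR']))
E
cat > m2.py <<'E'
from m import *
for im,nm in ((load('w3')[0],'w3'),(load('w4')[0],'w4')):
    ci=load(nm)[1]; roi=(455,105,528,170) if nm=='w3' else None
    hsv=cv2.cvtColor(np.ascontiguousarray(im),cv2.COLOR_RGB2HSV); m=((hsv[...,1]<60)&(hsv[...,2]>90)).astype(np.uint8)
    u,v=proj(ci,[.47,-.297,.03]); N,l,s,c=cv2.connectedComponentsWithStats(m)
    k=min(range(1,N),key=lambda i:np.hypot(c[i][0]-u,c[i][1]-v)+(1e3 if s[i,4]<300 else 0)); print(nm,'cone blob',s[k],c[k].round(1),(u,v))
    x,y,w,h,_=s[k]; print((l[y:y+h:2,x:x+w:2]==k).astype(int).sum(1))
E
python3 m2.py
```

```text
UL [0.5761 0.002  0.1681] 0.0007
UR [ 0.5606 -0.056   0.1681] 0.0002
LL [0.5271 0.0165 0.1476] 0.0016
LR [ 0.5089 -0.0431  0.1528] 0.0006
iUL [ 0.5679 -0.002   0.1636] 0.0
iUR [ 0.556  -0.0459  0.1611] 0.0003
stem [ 0.5521 -0.0226  0.127 ] 0.0003
y edges 0.0599526955400049 0.06262383984469964 x edges 0.055102056736394775 0.055435215982832915
w3 cone blob [ 464  117   55   45 1871] [490.  139.5] (np.float64(491.8693941392122), np.float64(142.45559067403642))
[ 2 10 13 17 19 22 24 25 26 26 28 27 27 27 27 26 25 24 22 20 18  9  2]
w4 cone blob [ 394   98   49   46 1726] [417.3 120.6] (np.float64(418.57670640897874), np.float64(123.28363894405781))
[ 3 10 14 16 18 19 21 23 23 24 25 25 25 24 24 23 22 21 20 18 15 12  7]
```

```bash
python3 -c "
from h import *
go([.5519,-.0224,.31],-16.3)"
```

```text
share x,y,z,turn [ 0.2264 -0.2535  0.1013  0.127 ] rows 4.3
```

play_rows(
  rows=[
    [[0.62, 0.05, -0.05, 0, 0.05], [0.62, 0.1, -0.11, 0, 0.1], [0.62, 0.16, -0.17, 0.03, 0.127], [0.62, 0.2, -0.22, 0.06, 0.127], [0.62, 0.226, -0.253, 0.09, 0.127], [0.62, 0.226, -0.253, 0.101, 0.127], [0.62, 0.226, -0.253, 0.101, 0.127], [0.62, 0.226, -0.253, 0.101, 0.127]],
  ],
)

```text
time_s: 6.6
tcp_pos: [0.5513, -0.0233, 0.3101]
eef_rot: [179.9, 0.0, -16.3]
contact_force: [-0.2, 0.8, -1.1]
gripper_width: 0.0334
gripper_force: 8.6
```

```bash
python3 -c "
from h import *
st(); go([.5519,-.0224,.26],-16.3); snap('scene','s5'); snap('side','s6'); 
p=[.5506,-.022,.31-.1166]
for n in('s5','s6'): print(proj(load(n)[1],p),proj(load(n)[1],[.5506,-.022,.31+.0494]))
A=load('s5')[0][100:220,250:390];B=load('s6')[0][100:250,260:400]
C=np.zeros((430,800,3),np.uint8);C[:343,:400]=cv2.resize(A,(400,343));C[:429,400:]=cv2.resize(B,(400,429));cv2.imwrite('pics/c5.png',C[:,:,::-1])"
```

```text
{'time_s': 6.6, 'joints': [17.9355, 6.3979, -7.1458, 0.0186, -76.5188, 55.7575], 'tcp_pos': [0.5513, -0.0233, 0.3101], 'eef_rot': [179.9499, 0.0415, -16.3027], 'contact_force': [-0.1604, 0.8309, -1.136], 'gripper_width': 0.0334, 'gripper_force': 8.572}
share x,y,z,turn [ 0.0006 -0.002   0.1002 -0.    ] rows 1.2
(np.float64(317.504532669415), np.float64(172.1216318918453)) (np.float64(318.3972447972755), np.float64(100.23132871181035))
(np.float64(326.260206332802), np.float64(168.66340819343614)) (np.float64(325.9177188413467), np.float64(106.7780064719738))
```

View pics/c5.png

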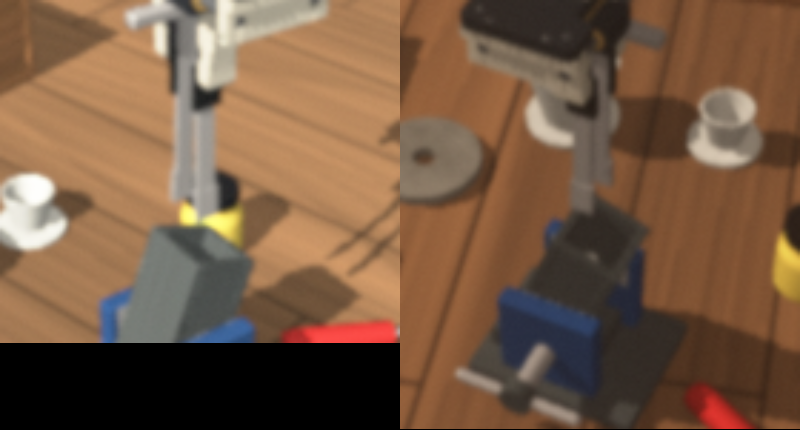

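The tips appear at about (318,172) in the scene view and (327.6,168.6) in the side view, within 1.5 px of prediction, so the tongs hang true over the mouth. Now I'll descend.

play_rows(
  rows=[
    [[0.62, 0.001, -0.002, 0.02, 0], [0.62, 0.001, -0.002, 0.04, 0], [0.62, 0.001, -0.002, 0.06, 0], [0.62, 0.001, -0.002, 0.08, 0], [0.62, 0.001, -0.002, 0.1, 0], [0.62, 0.001, -0.002, 0.11, 0], [0.62, 0.001, -0.002, 0.12, 0], [0.62, 0.001, -0.002, 0.12, 0]],
  ],
)

```text
time_s: 7.37
tcp_pos: [0.5518, -0.023, 0.2489]
eef_rot: [180.0, 0.1, -16.4]
contact_force: [0.4, -0.6, -2.1]
gripper_width: 0.0336
gripper_force: 8.6
```

play_rows(
  rows=[
    [[0.62, 0, 0, 0.01, 0], [0.62, 0, 0, 0.02, 0], [0.62, 0, 0, 0.03, 0], [0.62, 0, 0, 0.036, 0], [0.62, 0, 0, 0.042, 0], [0.62, 0, 0, 0.044, 0], [0.62, 0, 0, 0.044, 0], [0.62, 0, 0, 0.044, 0]],
  ],
)

```text
time_s: 8.03
tcp_pos: [0.5524, -0.0229, 0.2284]
eef_rot: [-180.0, -0.0, -16.4]
contact_force: [0.4, -0.5, -0.3]
gripper_width: 0.0331
gripper_force: 8.6
```

No contact on the way. Now I'll squeeze.

play_rows(
  rows=[
    [[0.65, 0, 0, 0.002, 0], [0.68, 0, 0, 0.002, 0], [0.72, 0, 0, 0.002, 0], [0.76, 0, 0, 0.002, 0], [0.8, 0, 0, 0.002, 0], [0.8, 0, 0, 0.002, 0], [0.8, 0, 0, 0.002, 0], [0.8, 0, 0, 0.002, 0]],
  ],
  squeeze=40,
)

```text
time_s: 8.7
tcp_pos: [0.5523, -0.0229, 0.2273]
eef_rot: [-180.0, -0.0, -16.4]
contact_force: [1.0, 0.3, -1.2]
gripper_width: 0.0299
gripper_force: 40.0
```

Gap is 16 mm at 40 N, so the stem is held. I'll withdraw along the slant.

play_rows(
  rows=[
    [[0.8, 0, 0, -0.006, 0], [0.8, -0.003, 0, -0.016, 0], [0.8, -0.008, 0, -0.031, 0], [0.8, -0.015, 0, -0.05, 0], [0.8, -0.022, 0, -0.07, 0], [0.8, -0.029, 0, -0.09, 0], [0.8, -0.037, 0, -0.11, 0], [0.8, -0.042, 0, -0.124, 0]],
  ],
)

```text
time_s: 9.37
tcp_pos: [0.5319, -0.0168, 0.2912]
eef_rot: [-179.9, -0.1, -16.4]
contact_force: [0.8, -0.2, -2.8]
gripper_width: 0.03
gripper_force: 40.0
```

play_rows(
  rows=[
    [[0.8, -0.007, 0, -0.02, 0], [0.8, -0.015, 0, -0.04, 0], [0.8, -0.022, 0, -0.06, 0], [0.8, -0.029, 0, -0.08, 0], [0.8, -0.037, 0, -0.1, 0], [0.8, -0.044, 0, -0.12, 0], [0.8, -0.051, 0, -0.14, 0], [0.8, -0.055, 0, -0.15, 0]],
  ],
)

```text
time_s: 10.03
tcp_pos: [0.5057, -0.0092, 0.3661]
eef_rot: [-180.0, -0.1, -16.4]
contact_force: [0.1, 0.1, -2.7]
gripper_width: 0.0303
gripper_force: 40.0
```

```bash
python3 -c "
from h import *
st(); snap('scene','s7'); snap('side','s8'); 
A=load('s7')[0][80:220,230:390];B=load('s8')[0][60:230,270:430]
C=np.zeros((430,800,3),np.uint8);C[:350,:400]=cv2.resize(A,(400,350));C[:425,400:]=cv2.resize(B,(400,425));cv2.imwrite('pics/c6.png',C[:,:,::-1])"
```

```text
{'time_s': 10.0333, 'joints': [21.2651, 0.6782, -6.297, 0.0237, -82.9217, 52.3651], 'tcp_pos': [0.5057, -0.0092, 0.3661], 'eef_rot': [-179.9557, -0.0961, -16.3669], 'contact_force': [0.0596, 0.1321, -2.6996], 'gripper_width': 0.0303, 'gripper_force': 39.9994}
```

View pics/c6.png

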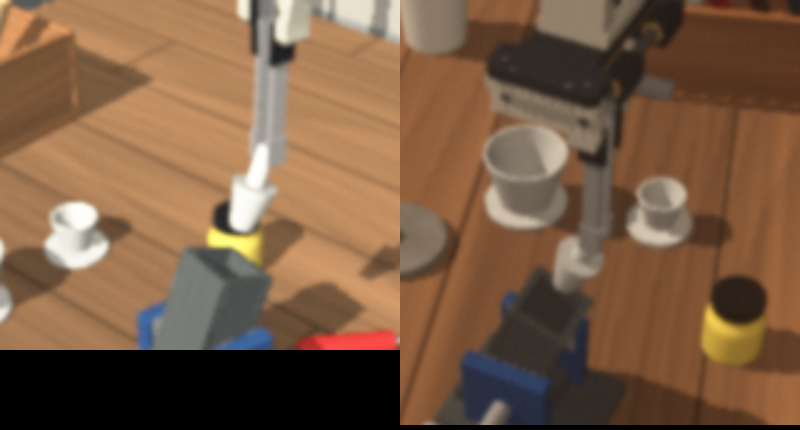

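The plug hangs in the tongs, tilted about 20° with its small end leading along tool +x, clear of the mouth. Its small end is at about (326.8,170.8) in the scene view and (336.8,174) in the side view. Next I'll move to look down on the small cone.

play_rows(
  rows=[
    [[0.8, -0.004, 0.02, 0, 0], [0.8, -0.01, 0.06, 0, 0], [0.8, -0.016, 0.11, 0, 0], [0.8, -0.022, 0.16, 0, 0], [0.8, -0.028, 0.21, 0, 0], [0.8, -0.034, 0.26, 0, 0], [0.8, -0.04, 0.31, 0, 0], [0.8, -0.046, 0.36, 0, 0]],
  ],
)

```text
time_s: 10.8
tcp_pos: [0.4317, -0.1767, 0.3635]
eef_rot: [180.0, 0.1, -16.4]
contact_force: [1.2, -0.4, -3.1]
gripper_width: 0.0299
gripper_force: 40.0
```

play_rows(
  rows=[
    [[0.8, -0.005, 0.05, 0, 0], [0.8, -0.01, 0.1, 0, 0], [0.8, -0.015, 0.14, 0, 0], [0.8, -0.02, 0.17, 0, 0], [0.8, -0.02, 0.19, 0, 0], [0.8, -0.02, 0.2, 0, 0], [0.8, -0.02, 0.2, 0, 0], [0.8, -0.02, 0.2, 0, 0]],
  ],
)

```text
time_s: 11.47
tcp_pos: [0.3952, -0.2684, 0.3639]
eef_rot: [-180.0, 0.0, -16.4]
contact_force: [0.5, -0.5, -2.8]
gripper_width: 0.0303
gripper_force: 40.0
```

```bash
cat > cone.py <<'E'
from h import *
def cone(nm,guess=(.47,-.297)):
    im,ci=load(nm)
    hsv=cv2.cvtColor(np.ascontiguousarray(im),cv2.COLOR_RGB2HSV); m=((hsv[...,1]<60)&(hsv[...,2]>90)).astype(np.uint8)
    u,v=proj(ci,[*guess,.02]); N,l,s,c=cv2.connectedComponentsWithStats(m)
    k=min(range(1,N),key=lambda i:np.hypot(c[i][0]-u,c[i][1]-v)+(1e3 if s[i,4]<300 else 0))
    ct=max(cv2.findContours((l==k).astype(np.uint8),0,1)[0],key=cv2.contourArea)[:,0].astype(float)
    P=np.array([onz(ci,*p,.006) for p in ct])[:,:2]
    return ct,P,s[k],ci
def circ(P,R,it=40):
    # fixed-radius circle through the foot outline: outer points (rim overhang) trimmed
    from scipy.optimize import least_squares
    f=least_squares(lambda q:np.hypot(*(P-q[:2]).T)-R,P.mean(0),loss='soft_l1',f_scale=.0006); return f.x,np.median(abs(f.fun))
if __name__=='__main__':
    a=load('s7')[1];b=load('s8')[1]; print('plug end tri',tri((a,326.8,170.8),(b,336.8,174)),'pred',np.array([.5057,-.0092,.3661])+[.0258*.959,-.0258*.282,-.1725])
    for n in ('w3','w4','w5'):
        ct,P,s,ci=cone(n); print(n,s,ct.mean(0)); 
        for R in (.036,.0365): print(R,*circ(P,R))
E
python3 -c "
from h import *
st(); snap('wrist','w5'); snap('side','s9')"; python3 cone.py
```

```text
{'time_s': 11.4667, 'joints': [-10.5269, -2.1088, -9.3007, -0.0125, -82.8414, 84.1299], 'tcp_pos': [0.3952, -0.2684, 0.3639], 'eef_rot': [-179.991, 0.0343, -16.3986], 'contact_force': [0.514, -0.4915, -2.7641], 'gripper_width': 0.0303, 'gripper_force': 39.9993}
plug end tri (array([ 0.52682083, -0.01556919,  0.18755731]), np.float64(0.0004042063473832377)) pred [ 0.5304422 -0.0164756  0.1936   ]
w3 [ 464  117   55   45 1871] [489.91428571 139.67857143]
0.036 [ 0.47188871 -0.30295621] 0.0021780847686323004
0.0365 [ 0.47175024 -0.30345091] 0.0023792323985237195
w4 [ 394   98   49   46 1726] [417.14503817 120.87022901]
0.036 [ 0.47234757 -0.30196047] 0.0011986852932680744
0.0365 [ 0.4723737  -0.30237616] 0.0014344532910927563
w5 [ 300   83   46   46 1660] [322.87692308 105.46153846]
0.036 [ 0.47250785 -0.30036475] 0.001165795420401041
0.0365 [ 0.47229202 -0.30025979] 0.0016015673672784558
```

Run:
```python
from cone import *
for n,(x0,y0,x1,y1) in {'w5':(296,80,350,132),'w3':(462,115,522,164)}.items():
    g=cv2.cvtColor(np.ascontiguousarray(load(n)[0]),cv2.COLOR_RGB2GRAY)[y0:y1:2,x0:x1:2]
    print(n);print('\n'.join(''.join('%4d'%v for v in row) for row in g))
```

```text
w5
  85  88  92  92  89  93  92  92  91  92  90  90  90  88  88  90  92  91  92  93  94  94  95 121 148 152 150
 103  92  93  91  91  91  92  91  90  89  98 130 142 155 175 147 122  96  93  92  95  92  94 130 149 152 151
 132  93  96  90  91  86  91  87 116 170 214 215 215 219 219 221 220 219 184 105  93  97 113 154 155 156 157
 132 101  87  88  87  89  93 140 215 214 215 218 230 233 241 232 221 236 249 253 201 122 157 157 157 157 153
 143 130 126  91  90  97 219 217 216 223 249 255 253 251 248 253 254 254 253 254 254 239 151 153 151 147 147
 147 150 149 133  94 234 253 233 254 255 250 173 113 111 113 111 168 234 253 254 254 254 223 143 143 142 140
 152 151 153 152 213 253 254 254 254 211 117 113 113 114 113 115 113 114 193 252 254 254 254 201 137 140 137
 153 153 151 156 254 254 254 254 227 119 118 116 114 112 112 108 113 117 115 159 253 254 253 251 142 142 142
 153 153 152 219 253 253 254 239 123 122 116 113 114 114 116 113 114 115 119 123 215 253 254 254 159 140 142
 152 155 158 250 254 251 254 152 125 122 118 117 145 177 172 139 119 119 119 123 124 247 253 253 246 146 144
 147 15
[... 4064 characters left out ...]
207 211 209 207 203 193 221 252 250 252 253 252 252 252 251 250 249 252 253 200 144 146 145 147
 139 140  84 144 252 253 205 203 205 210 209 205 191 239 253 252 252 252 252 252 252 252 254 246 179 149 150 151 152 153
 142 143  96  89 140 250 209 207 205 202 206 208 207 198 201 248 253 254 254 254 253 248 229 152 154 153 155 154 150 151
 150 153 149 108  94  95 165 199 206 207 204 203 205 206 204 192 139 159 184 194 149 150 150 150 149 150 149 146 146 146
 151 152 154 138  93  94  95  97 124 162 176 190 157 132 105  92  92  92 114 143 141 141 148 145 145 144 144 142 142 144
 141 142 138 137  83  86  91  92  90  89  88  88  87  86  83  83  83  83 105 130 130 134 143 141 142 141 140 137 137 135
```

Run:
```python
from h import *
a,b=load('w3')[1],load('w5')[1]
print('seat',onz(b,323,105.9,.006),'tri floor w3?',onz(a,489.5,139.7,.006))
print('rim',tri((a,501.2,140.7),(b,323,104.4)),onz(b,323,104.4,.046))
# plug silhouette in w5: bright low-sat blob near predicted plug end
s=np.array([0.3952,-0.2684,0.3639]); h=np.array([np.cos(np.radians(-16.4)),np.sin(np.radians(-16.4)),0])
for k,z in ((.0258,-.1725),(.0221,-.1785)): print('plug end proj w5',proj(b,s+h*k+[0,0,z]), 'side',proj(load('s9')[1],s+h*k+[0,0,z]))
g=cv2.cvtColor(np.ascontiguousarray(load('w5')[0]),cv2.COLOR_RGB2GRAY)[130:200:3,290:346:2]
print('\n'.join(''.join('%4d'%v for v in row) for row in g))
u,v=map(int,proj(load('s9')[1],s+h*.024+[0,0,-.175])); print(u,v)
g=cv2.cvtColor(np.ascontiguousarray(load('s9')[0]),cv2.COLOR_RGB2GRAY)[v-30:v+12,u-18:u+20:2]
print('\n'.join(''.join('%4d'%v for v in row) for row in g[::2]))
```

```text
seat [ 0.47247491 -0.30082372  0.006     ] tri floor w3? [ 0.47135041 -0.30590623  0.006     ]
rim (array([ 0.47397378, -0.30044577,  0.04889958]), np.float64(1.573747915968985e-05)) [ 0.47400565 -0.30050978  0.046     ]
plug end proj w5 (np.float64(317.16548934293513), np.float64(159.18941571460002)) side (np.float64(398.5318015305389), np.float64(101.79523577677419))
plug end proj w5 (np.float64(317.1650078508273), np.float64(161.79218003625817)) side (np.float64(399.6930755214881), np.float64(104.1964709371881))
 148 146 143 143 144 146 149 152 153 158 157 157  97  98  98 100  98  95  95  95  92  89  85  85  88  86  87  86
 147 149 154 156 157 157 158 157 159 156 151 149 143  95  88  92  90  87  84  87  87  89  88  89  92  91  93  93
 157 159 159 156 155 151 147 145 142 141 139 138 141 122  88  89  88  92  89  92  94  92  94  94  93  89  91  90
 152 149 144 141 141 142 141 144 144 145 147 147 147 132  92  94  94  95  95  92  91  92  89  91  93  90  95  94
 142 143 144 142 146 145 146 146 152 151 152 151 151 153  94  92  94  91  91  93  93  96  95  96  99  98  98  93
 147 148 150 1
[... 3057 characters left out ...]
 66  57
  70  67  60  60  61  61  59  65 135 151 129 135 149 156 153 140  95  60  56
  72  68  64  67  69  74  64  79 146 143 121 106 105 114 120 101  68  57  59
  72  73  72  72  67  69  68 100 149 131 108  95  88  83  77  70  61  60  63
  83  85  88  87  87  91  87 110 143 116  98  88  81  69  68  65  63  62  66
  85  87  91  90  92  97  91  96 113  99  90  79  80  90  89  90  86  78  74
  84  88  90  89  93  94  90  85  90  93  82  73  81  96  97  92  93  93  93
  85  90  91  89  91  93  88  86  91  90  81  71  87  98  95  93  93  94  95
  87  90  91  90  90  91  89  87  91  89  81  72  90  98  96  94  94  96  96
  87  90  92  90  91  92  88  88  90  85  80  73  92 100  96  94  94  95  96
```

Run:
```python
from h import *
h=np.array([np.cos(np.radians(-16.4)),np.sin(np.radians(-16.4))]); S=np.array([.473,-.3006])
print(S-.0195*h); go([*(S-.0195*h),.25],-16.4)
```

```text
[ 0.45429338 -0.29509434]
share x,y,z,turn [0.1282 0.0188 0.2282 0.0007] rows 3.1
```

play_rows(
  rows=[
    [[0.8, 0.03, 0.005, 0.02, 0], [0.8, 0.065, 0.012, 0.05, 0], [0.8, 0.1, 0.019, 0.09, 0], [0.8, 0.12, 0.019, 0.13, 0], [0.8, 0.128, 0.019, 0.17, 0], [0.8, 0.128, 0.019, 0.2, 0], [0.8, 0.128, 0.019, 0.22, 0], [0.8, 0.128, 0.019, 0.228, 0]],
  ],
)

```text
time_s: 12.23
tcp_pos: [0.4535, -0.2948, 0.2485]
eef_rot: [-180.0, 0.1, -16.3]
contact_force: [-1.9, 0.9, -3.1]
gripper_width: 0.03
gripper_force: 40.0
```

Run:
```python
from h import *
st(); a=snap('scene','s10')[1]; b=snap('side','s11')[1]; s=r.get_state()['tcp_pos']
y=np.radians(-16.4);h=np.array([np.cos(y),np.sin(y),0])
E=s+h*.0225+[0,0,-.178]
for n,ci in (('s10',a),('s11',b)):
    print(n,'pred end',np.round(proj(ci,E),1),'rim',np.round(proj(ci,[.473,-.3006,.046]),1))
    u,v=map(int,proj(ci,E)); g=cv2.cvtColor(np.ascontiguousarray(load(n)[0]),cv2.COLOR_RGB2GRAY)[v-34:v+30:2,u-26:u+26:2]
    print(u-26,v-34);print('\n'.join(''.join('%4d'%v for v in row) for row in g))
```

```text
{'time_s': 12.2333, 'joints': [-12.2786, 7.1792, -14.2052, -0.0246, -68.761, 85.9661], 'tcp_pos': [0.4535, -0.2948, 0.2485], 'eef_rot': [-179.9874, 0.1467, -16.3215], 'contact_force': [-1.9055, 0.9157, -3.0576], 'gripper_width': 0.03, 'gripper_force': 39.9993}
s10 pred end [256.9 158.2] rim [258.6 165.8]
230 124
  92  91  91  89  85  86  88  86  83  81  81  81  84  85 140 156 161 149 140 134 144 148 146 147 148 151
  91  90  86  87  85  85  83  83  81  81  84  84  87  92 141 156 159 148 146 143 144 148 147 149 148 146
  88  86  87  85  83  81  80  80  82  83  87  92  92  98 151 158 161 149 148 144 140 140 143 145 149 148
  86  84  83  80  79  81  81  84  87  91  92  91 100 123 158 155 165 155 157 150 145 144 143 141 140 144
  84  82  79  81  81  84  86  91  93  92 101 120 132 138 161 176 175 150 151 139 131 141 147 146 143 143
  81  83  81  83  87  91  92  92 102 116 134 142 143 139 166 233 217 144 149 143 131 125 128 138 145 147
  82  84  89  93  93  89  98 121 139 141 140 141 140 141 167 244 227 145 149 144 139 135 129 123 126 135
  87  93  94  91  96 115 136 145 148 146 144 141 13
[... 5285 characters left out ...]
21 174 153 117 107 107 111 106  98 103 118 103  85  78  77  78  81  85
  47  56  57  59  58  57  59 105 128 178 166 119 102  98  98  97  95 111 119 114  72  57  56  58  59  63
  48  56  58  57  56  58  61 124 170 190 179 130 105  99  99  97 105 120 122 115  74  55  56  57  55  56
  49  57  57  57  55  55  63 145 190 195 195 175 140 118 113 110 118 122 122 111  67  55  57  57  59  54
  54  57  58  57  58  57  60 102 177 194 197 199 192 186 185 159 133 130 120  92  59  55  57  58  59  53
  69  71  72  67  70  70  78  91 125 168 188 194 195 201 200 195 181 157 107  70  57  56  58  56  61  52
  88  89  90  87  90  88  90  94  94 105 126 142 158 167 164 153 132  96  79  76  66  67  62  60  62  53
```

The tracked plug end at about (258,159) in the scene view matches the prediction and sits above the rim at (259,166). I'll lower it into the cone.

play_rows(
  rows=[
    [[0.8, 0.001, 0, 0.01, 0], [0.8, 0.002, 0, 0.022, 0], [0.8, 0.003, 0, 0.034, 0], [0.8, 0.004, 0, 0.046, 0], [0.8, 0.005, 0, 0.058, 0], [0.8, 0.006, 0, 0.068, 0], [0.8, 0.007, 0, 0.076, 0], [0.8, 0.008, 0, 0.08, 0]],
  ],
)

```text
time_s: 13.0
tcp_pos: [0.4575, -0.2968, 0.2094]
eef_rot: [180.0, 0.1, -16.4]
contact_force: [0.4, -0.5, -2.5]
gripper_width: 0.03
gripper_force: 40.0
```

play_rows(
  rows=[
    [[0.8, 0, 0, 0.004, 0], [0.8, 0, 0, 0.008, 0], [0.8, 0.001, 0, 0.012, 0], [0.8, 0.002, 0, 0.016, 0], [0.8, 0.003, 0, 0.018, 0], [0.8, 0.004, 0, 0.018, 0], [0.8, 0.004, 0, 0.018, 0], [0.8, 0.004, 0, 0.018, 0]],
  ],
  squeeze=28,
)

```text
time_s: 13.67
tcp_pos: [0.4597, -0.2975, 0.2013]
eef_rot: [180.0, -0.0, -16.4]
contact_force: [0.3, 0.1, -2.8]
gripper_width: 0.0302
gripper_force: 28.0
```

play_rows(
  rows=[
    [[0.8, 0.002, 0, 0.002, 0], [0.8, 0.004, 0, 0.004, 0], [0.8, 0.006, 0, 0.006, 0], [0.8, 0.008, 0, 0.008, 0], [0.8, 0.01, 0, 0.01, 0], [0.8, 0.012, 0, 0.011, 0], [0.8, 0.014, 0, 0.012, 0], [0.8, 0.014, 0, 0.012, 0]],
  ],
)

```text
time_s: 14.33
tcp_pos: [0.4664, -0.2995, 0.1951]
eef_rot: [180.0, 0.0, -16.4]
contact_force: [-0.0, -0.4, -2.5]
gripper_width: 0.0302
gripper_force: 28.0
```

play_rows(
  rows=[
    [[0.8, 0.002, 0, 0.002, 0], [0.8, 0.004, 0, 0.004, 0], [0.8, 0.006, 0, 0.006, 0], [0.8, 0.008, 0, 0.008, 0], [0.8, 0.01, 0, 0.01, 0], [0.8, 0.012, 0, 0.011, 0], [0.8, 0.014, 0, 0.012, 0], [0.8, 0.014, 0, 0.012, 0]],
  ],
)

```text
time_s: 15.0
tcp_pos: [0.4732, -0.3014, 0.189]
eef_rot: [180.0, 0.0, -16.4]
contact_force: [-0.3, -0.5, -3.0]
gripper_width: 0.0303
gripper_force: 28.0
```

Run:
```python
from h import *
st(); 
for n,f,box in (('scene','s12',(226,120,300,200)),('side','s13',(345,85,410,170))):
    im,ci=snap(n,f); x0,y0,x1,y1=box
    print(f,'rim',np.round(proj(ci,[.473,-.3006,.046]),1),'stemtop if home',np.round(proj(ci,[.473,-.3006,.081]),1))
    g=cv2.cvtColor(np.ascontiguousarray(im),cv2.COLOR_RGB2GRAY)[y0:y1:2,x0:x1:2]
    print('\n'.join(''.join('%4d'%v for v in row) for row in g))
```

```text
{'time_s': 15.0, 'joints': [-12.5064, 11.495, -17.0104, 0.0019, -61.5074, 86.1325], 'tcp_pos': [0.4732, -0.3014, 0.189], 'eef_rot': [179.9975, 0.0126, -16.3731], 'contact_force': [-0.2826, -0.5467, -2.9536], 'gripper_width': 0.0303, 'gripper_force': 27.9995}
s12 rim [258.6 165.8] stemtop if home [257.5 155.3]
  89  92  91  92  92  89  92  93  91  87  86  69  86 127 218 202 176 177 172 118  92  94  94  98 114 130 144 149 150 150 152 148 148 149 149 148 144
  91  91  92  90  92  94  91  86  86  87  86  74  83 121 202 208 184 184 174 118  91  97 111 131 146 153 153 149 147 147 146 150 151 151 148 148 150
  91  93  92  93  91  90  86  84  86  87  83  73  76 116 144 180 159 138 119  96 107 131 146 147 147 148 148 152 152 152 150 148 148 147 149 149 149
  90  93  91  89  86  87  85  85  83  82  80  77  76 122  64  76  62  49  95 126 135 141 144 146 149 148 148 146 147 149 150 152 150 147 148 147 148
  90  91  86  87  86  84  83  81  81  81  82  81  98 138  65  30  37  52 113 141 144 142 139 140 142 146 149 147 148 148 146 145 150 151 151 151 150
  86  86  86  84  81  81  81  80  81  85  86
[... 10241 characters left out ...]
 86  86  70  93 101 100  99 100 102
  81  92  91  89  88  93  89  94  96  92  86  88  93  92  93  88  89  89  91  95  89  89  92  93  93  88  74  97 100 100  98 103 101
  84  92  91  87  90  93  90  95  95  91  87  91  91  94  91  87  90  88  92  95  88  89  93  94  94  85  78  99 100 100  99 101 100
  87  91  91  89  89  89  91  94  93  89  89  91  91  94  91  89  89  90  93  95  88  91  94  94  95  82  81  99 101 100  99 101  98
  90  91  91  87  92  91  92  94  95  90  89  91  91  95  91  88  90  91  96  95  88  91  93  93  95  79  85 100 100 101 100 100  97
  92  92  88  89  93  90  92  95  92  89  91  92  91  94  89  87  89  90  96  92  88  92  95  94  93  79  87  97  91  86  83  88  93
```

The plug sits in the cone with its shoulder close to the rim, but the -x side looks lower, so some tilt remains. I'll press down gently and watch the force.

play_rows(
  rows=[
    [[0.8, 0, 0, 0.002, 0], [0.8, 0, 0, 0.003, 0], [0.8, 0, 0, 0.004, 0], [0.8, 0, 0, 0.005, 0], [0.8, 0, 0, 0.006, 0], [0.8, 0, 0, 0.007, 0], [0.8, 0, 0, 0.008, 0], [0.8, 0, 0, 0.008, 0]],
  ],
)

```text
time_s: 15.77
tcp_pos: [0.473, -0.3014, 0.1851]
eef_rot: [180.0, 0.0, -16.4]
contact_force: [-0.8, 0.4, -1.5]
gripper_width: 0.0303
gripper_force: 28.0
```

play_rows(
  rows=[
    [[0.8, 0, 0, 0.001, 0], [0.8, 0, 0, 0.002, 0], [0.8, 0, 0, 0.003, 0], [0.8, 0, 0, 0.004, 0], [0.8, 0, 0, 0.005, 0], [0.8, 0, 0, 0.006, 0], [0.8, 0, 0, 0.006, 0], [0.8, 0, 0, 0.006, 0]],
  ],
)

```text
time_s: 16.43
tcp_pos: [0.4733, -0.3015, 0.1825]
eef_rot: [180.0, -0.0, -16.4]
contact_force: [-0.2, -0.2, 2.7]
gripper_width: 0.0303
gripper_force: 28.0
```

Run:
```python
from h import *
for i in range(3): print(r.get_state()['contact_force'].round(2)); r.capture('wrist')
st()
for n,f,box in (('scene','s14',(240,150,282,200)),('side','s15',(357,125,400,165))):
    im,ci=snap(n,f); x0,y0,x1,y1=box
    g=cv2.cvtColor(np.ascontiguousarray(im),cv2.COLOR_RGB2GRAY)[y0:y1:2,x0:x1:2]
    print('\n'.join(''.join('%4d'%v for v in row) for row in g))
```

```text
[-0.24 -0.22  2.73]
[ 0.99 -0.21  3.62]
[0.39 0.16 3.7 ]
{'time_s': 16.5833, 'joints': [-12.508, 11.7991, -17.5584, 0.0075, -60.6217, 86.133], 'tcp_pos': [0.4732, -0.3015, 0.1824], 'eef_rot': [179.9949, -0.0212, -16.3713], 'contact_force': [0.7554, 0.3794, 4.0139], 'gripper_width': 0.0301, 'gripper_force': 28.0005}
 114 125 135 136 133 133 144 157 161 151 147 145 147 149 145 144 139 137 138 138 140
 115 111 115 127 133 135 149 160 161 151 149 149 141 143 145 143 144 145 141 140 139
 124 122 116 114 116 128 148 165 177 157 155 151 144 143 141 139 140 141 145 145 143
 127 126 122 118 118 114 130 190 220 159 149 148 138 142 142 142 140 137 137 141 146
 130 127 127 124 121 119 128 187 232 162 148 147 137 136 138 142 142 141 137 134 136
 130 131 131 127 128 123 122 166 233 164 148 150 139 134 136 138 138 141 143 141 135
 125 125 129 131 130 130 151 215 244 199 160 166 156 142 135 134 135 138 139 139 131
 130 125 122 125 131 160 212 239 250 239 172 166 174 167 159 126 135 135 133 112  94
 131 131 127 123 127 193 233 241 248 241 195 222 227 195 188 108 101 104  99  88  87
 125 129 132 131 1
[... 2421 characters left out ...]
4 170 192 180 131 106  97  99  97 106 121 121 117  73  55  57  58  58  55  55
  57  65 147 191 198 195 178 142 118 115 112 119 124 123 112  68  56  57  59  59  53  51
  59  60 104 179 196 199 200 194 187 188 161 136 131 121  92  59  55  59  57  59  53  53
  71  81  91 125 168 190 196 198 202 201 197 183 159 108  70  58  57  58  57  59  52  58
  89  92  95  97 105 127 145 159 171 165 154 134  99  80  78  68  68  62  62  63  53  76
  91  91  94  92  88  88  94 100 104  99  87  84  85  94  90  85  88  85  84  85  69  93
  91  94  94  92  87  91  91  92  95  87  88  90  91  96  90  88  92  93  93  87  74  98
  91  96  93  91  89  88  92  92  92  87  88  88  94  95  88  89  94  93  94  86  78  98
```

Contact built up to about 6.5 N and the shoulder now lies evenly in the rim in both views. I'll ease the grip under light pressure so the plug settles, then let go.

play_rows(
  rows=[
    [[0.8, 0, 0, 0, 0], [0.8, 0, 0, 0, 0], [0.8, 0, 0, 0, 0], [0.8, 0, 0, 0, 0], [0.8, 0, 0, 0, 0], [0.8, 0, 0, 0, 0], [0.8, 0, 0, 0, 0], [0.8, 0, 0, 0, 0]],
  ],
  squeeze=14,
)

```text
time_s: 17.35
tcp_pos: [0.4728, -0.3013, 0.1819]
eef_rot: [-180.0, 0.0, -16.4]
contact_force: [-0.1, 0.4, -2.3]
gripper_width: 0.0309
gripper_force: 14.0
```

Run:
```python
from h import *
st()
im,ci=snap('wrist','w6')
for n,p in (('stem top',[.473,-.3006,.081]),('shoulder',[.473,-.3006,.046]),('seat',[.473,-.3006,.006])): print(n,proj(ci,p))
for n,f,box in (('scene','s16',(240,150,282,184)),('side','s17',(357,125,400,155))):
    im,ci=snap(n,f); x0,y0,x1,y1=box
    g=cv2.cvtColor(np.ascontiguousarray(im),cv2.COLOR_RGB2GRAY)[y0:y1:2,x0:x1:2]
    print('\n'.join(''.join('%4d'%v for v in row) for row in g))
```

```text
{'time_s': 17.35, 'joints': [-12.5051, 11.8193, -17.5881, -0.0118, -60.6275, 86.1328], 'tcp_pos': [0.4728, -0.3013, 0.1819], 'eef_rot': [-179.9921, 0.0356, -16.3782], 'contact_force': [-0.102, 0.4159, -2.3003], 'gripper_width': 0.0309, 'gripper_force': 13.9999}
stem top (np.float64(316.39126974622155), np.float64(200.9721214180007))
shoulder (np.float64(316.4656362289068), np.float64(191.12635047183906))
seat (np.float64(316.5327431916139), np.float64(182.24170567153854))
 113 125 135 137 134 133 146 161 160 153 148 145 144 147 147 143 139 139 138 138 141
 116 109 115 127 133 133 145 159 158 152 149 144 140 143 145 144 145 144 140 139 139
 125 118 116 113 117 127 143 167 179 161 153 150 144 142 140 140 140 142 145 146 142
 128 126 121 119 117 114 129 189 224 163 151 147 139 141 142 142 139 136 137 141 146
 129 128 126 123 121 120 126 182 233 168 149 147 139 135 139 141 143 141 135 134 135
 128 131 129 128 126 125 124 169 239 178 150 150 139 135 135 136 137 142 141 140 135
 126 126 129 131 127 130 154 213 247 207 155 161 154 142 135 135 137 137 141 138 131
 130 124 121 124 130 159 213
[... 1456 characters left out ...]
6  64 134 165 187 190 178 175 158 125 101 103  94  96  93  91  89  88  92  76
  60  56  57  70 123 164 158 171 177 177 168 128 116 103  94  96  93  89  89  88  93  75
  58  58  69 108 146 143 141 148 140 140 139 134 118 117  98  97  88  88  89  90  91  74
  59  58  92 122 175 154 119 107 107 111 106  97 103 118 104  84  75  78  79  82  85  74
  58  61 105 128 179 166 122 103  99  99  99  97 115 122 113  71  57  57  59  60  63  64
  59  63 124 171 192 181 129 107  99 100  97 106 122 123 117  73  55  57  59  60  56  53
  57  63 148 191 197 194 175 141 117 117 111 119 123 124 111  67  55  58  58  60  53  53
  59  59 102 177 196 199 200 193 186 187 162 135 133 122  93  61  56  58  57  59  53  54
```

The pressure is gone and the plug did not move, so it is standing home. I'll open the tongs part way.

play_rows(
  rows=[
    [[0.65, 0, 0, 0, 0], [0.64, 0, 0, 0, 0], [0.63, 0, 0, 0, 0], [0.62, 0, 0, 0, 0], [0.61, 0, 0, 0, 0], [0.61, 0, 0, 0, 0], [0.61, 0, 0, 0, 0], [0.61, 0, 0, 0, 0]],
  ],
  squeeze=30,
)

```text
time_s: 18.17
tcp_pos: [0.473, -0.3014, 0.1823]
eef_rot: [180.0, -0.0, -16.4]
contact_force: [-0.3, 0.0, -1.0]
gripper_width: 0.0341
gripper_force: 7.6
```

play_rows(
  rows=[
    [[0.61, 0, 0, -0.005, 0], [0.61, 0, 0, -0.015, 0], [0.61, 0, 0, -0.03, 0], [0.61, 0, 0, -0.05, 0], [0.61, 0, 0, -0.08, 0], [0.61, 0, 0, -0.12, 0], [0.61, 0, 0, -0.17, 0], [0.61, 0, 0, -0.2, 0]],
  ],
)

```text
time_s: 18.83
tcp_pos: [0.4737, -0.3019, 0.286]
eef_rot: [180.0, -0.2, -16.4]
contact_force: [0.6, -0.1, -1.2]
gripper_width: 0.0342
gripper_force: 7.6
```

Run:
```python
from h import *
st()
for n,f,box in (('scene','s18',(240,140,282,184)),('side','s19',(355,110,399,155))):
    im,ci=snap(n,f); x0,y0,x1,y1=box
    print(f,'stem top',np.round(proj(ci,[.473,-.3006,.081]),1),'shoulder',np.round(proj(ci,[.473,-.3006,.046]),1))
    g=cv2.cvtColor(np.ascontiguousarray(im),cv2.COLOR_RGB2GRAY)[y0:y1:2,x0:x1:2]
    print('\n'.join(''.join('%4d'%v for v in row) for row in g))
```

```text
{'time_s': 18.8333, 'joints': [-12.5078, 7.8113, -8.5967, 0.0582, -73.3964, 86.1327], 'tcp_pos': [0.4737, -0.3019, 0.286], 'eef_rot': [179.9575, -0.1989, -16.3585], 'contact_force': [0.6439, -0.0582, -1.1565], 'gripper_width': 0.0342, 'gripper_force': 7.5896}
s18 stem top [257.5 155.3] shoulder [258.6 165.8]
 135 139 143 146 148 148 147 142 139 137 138 140 143 142 139 138 136 136 137 138 135
 134 135 137 139 142 148 149 149 144 140 137 138 138 141 141 142 141 138 136 137 138
 132 135 135 137 138 139 145 149 150 148 142 137 136 138 138 140 142 143 141 138 138
 137 134 133 134 138 138 138 141 144 150 151 147 140 136 137 137 140 141 141 142 142
 136 137 134 132 135 137 139 139 140 140 146 150 149 143 137 137 138 139 140 141 144
 114 125 134 135 133 133 134 138 140 140 139 141 145 148 146 142 140 138 139 139 140
 115 110 116 126 134 135 131 132 136 140 140 139 141 142 144 144 144 144 142 138 139
 124 121 116 114 116 128 135 142 182 192 155 139 142 141 140 141 140 141 144 146 145
 127 128 122 118 118 114 116 171 239 241 193 134 137 141 143 141 140 137 137 141 145
 130 128 126 124 122 120 
[... 2476 characters left out ...]
6  56  64 127 166 173 185 186 189 174 142 127 129  94  95  94  88  88  88  89
  59  58  57  61  88 127 150 148 155 152 151 144 135 134 116  94  93  91  88  89  89  89
  59  57  56  81 117 164 146 124 124 123 128 122 112 103 117  99  92  86  86  86  86  89
  60  59  58 101 122 176 160 119 101  99 100  99  95 107 119 107  74  64  64  65  67  76
  57  57  63 109 145 183 172 122 103  99  98  96  98 118 121 115  72  54  55  57  57  55
  56  56  63 141 183 194 186 149 114 102 101 100 111 123 121 112  72  55  58  58  58  53
  55  58  59 125 188 196 196 192 172 151 149 132 123 123 122 105  63  53  58  58  58  52
  60  60  67  89 152 186 196 198 197 199 199 185 158 149 118  80  59  57  57  56  60  52
```

The free plug's stem top is at (257.5,156) in the scene view and (375,127.5) in the side view, within a pixel of the predicted home and upright position. Now back to the rack.

```bash
python3 -c "
from h import *
go([.4968,.2763,.366],-5.5)"
```

```text
share x,y,z,turn [-0.2831 -1.1227 -0.1586 -0.1263] rows 14.0
```

play_rows(
  rows=[
    [[0.61, -0.01, -0.03, -0.06, -0.02], [0.61, -0.025, -0.09, -0.11, -0.04], [0.61, -0.045, -0.16, -0.15, -0.06], [0.61, -0.065, -0.24, -0.16, -0.08], [0.61, -0.085, -0.32, -0.16, -0.1], [0.61, -0.105, -0.4, -0.16, -0.12], [0.61, -0.125, -0.48, -0.16, -0.126], [0.61, -0.145, -0.56, -0.16, -0.126]],
  ],
)

```text
time_s: 19.6
tcp_pos: [0.4816, -0.0105, 0.3625]
eef_rot: [-180.0, -0.0, -5.5]
contact_force: [1.3, 0.3, -2.0]
gripper_width: 0.0341
gripper_force: 7.6
```

```bash
python3 -c "
from h import *
st(); go([.4968,.2763,.366],-5.5)"
```

```text
{'time_s': 19.6, 'joints': [22.2036, -1.7207, -9.0961, -0.0146, -82.5864, 62.2865], 'tcp_pos': [0.4816, -0.0105, 0.3625], 'eef_rot': [-179.9695, -0.0271, -5.5118], 'contact_force': [1.3138, 0.3107, -2.0304], 'gripper_width': 0.0341, 'gripper_force': 7.5927}
share x,y,z,turn [-2.490e-02 -5.738e-01 -6.900e-03 -1.000e-04] rows 6.9
```

play_rows(
  rows=[
    [[0.61, -0.003, -0.08, 0, 0], [0.61, -0.006, -0.16, 0, 0], [0.61, -0.01, -0.24, 0, 0], [0.61, -0.014, -0.32, 0, 0], [0.61, -0.018, -0.4, 0, 0], [0.61, -0.021, -0.47, 0, 0], [0.61, -0.024, -0.52, 0, 0], [0.61, -0.025, -0.55, 0, 0]],
  ],
)

```text
time_s: 20.27
tcp_pos: [0.496, 0.2653, 0.3614]
eef_rot: [180.0, 0.1, -5.4]
contact_force: [-0.4, -0.0, -2.1]
gripper_width: 0.0344
gripper_force: 7.6
```

play_rows(
  rows=[
    [[0.61, 0, 0, 0, 0], [0.61, 0, 0, 0, 0], [0.61, 0, 0, 0, 0], [0.61, 0, 0, 0, 0], [0.61, 0, 0, 0, 0], [0.61, 0, 0, 0, 0], [0.61, 0, 0, 0, 0], [0.61, 0, 0, 0, 0]],
  ],
)

```text
time_s: 20.93
tcp_pos: [0.4966, 0.2622, 0.3624]
eef_rot: [-180.0, -0.0, -5.6]
contact_force: [1.0, 0.2, -1.7]
gripper_width: 0.0344
gripper_force: 7.6
```

Run:
```python
from h import *
st(); go([.4968,.2763,.23],-5.5)
y=np.radians(-5.5);hx=np.array([np.cos(y),np.sin(y),0])
s=r.get_state()['tcp_pos']; o=s-.0013*hx+[0,0,.0494]
# tongs bar ends as dark/grey tips beside the gripper; tips of tongs
for n,f in (('scene','s20'),('side','s21')):
    im,ci=snap(n,f)
    print(f,'bar near/far end',np.round(proj(ci,o+.052*hx),1),np.round(proj(ci,o-.052*hx),1),'tip mid',np.round(proj(ci,o-[0,0,.1655]),1))
    for nm,p in (('tip',o-[0,0,.1655]),('barN',o+.052*hx),('barF',o-.052*hx)):
        u,v=map(int,proj(ci,p)); g=cv2.cvtColor(np.ascontiguousarray(im),cv2.COLOR_RGB2GRAY)[v-16:v+14:2,u-16:u+16:2]
        print(nm,u-16,v-16);print('\n'.join(''.join('%4d'%v for v in row) for row in g))
```

```text
{'time_s': 20.9333, 'joints': [47.8041, 6.4414, -0.513, 0.0007, -83.0278, 36.6194], 'tcp_pos': [0.4966, 0.2622, 0.3624], 'eef_rot': [-179.9861, -0.0112, -5.5764], 'contact_force': [0.9923, 0.2264, -1.7274], 'gripper_width': 0.0344, 'gripper_force': 7.5919}
share x,y,z,turn [-0.0024 -0.0281  0.2649 -0.0009] rows 3.2
s20 bar near/far end [465.5 121.2] [497.9 100. ] tip mid [458.3 193.8]
tip 442 177
 135 145 149 151 156 186 178 130 144 152 151 153 152 159 192 171
 137 132 135 141 162 195 158 130 151 155 155 153 153 168 197 154
 154 153 142 140 182 188 139 135 153 158 158 157 156 176 193 144
 154 154 153 166 200 171 127 130 144 150 151 154 158 189 181 137
 147 153 154 180 200 153 129 140 135 134 142 150 158 193 170 141
 143 146 153 188 188 137 136 155 157 148 136 133 155 194 162 151
 146 143 154 199 168 130 146 155 156 157 158 153 172 193 156 140
 151 150 164 194 147 138 145 151 153 157 157 162 192 186 139 133
 151 150 156 164 146 141 144 144 148 149 152 164 200 176 133 145
 155 154 151 151 151 146 145 143 143 145 146 168 200 162 135 151
 153 153 155 154 152 151 146 143 143 143 143 178 1
[... 4583 characters left out ...]
68  72  74  76  79  91  87  94 100 101 103 103  98
  36  38  63  78  75  70  67  69  66  64  75  91  98 101 104  98
  34  36  73  94  93  91  87  85  78  63  62  68  73  82  93  96
  35  35  74  95  95  95  94  94  90  69  60  62  64  68  66  72
  35  36  82  96  96  96  96  96  87  65  63  64  64  66  62  60
  34  39  77  89  90  91  96  97  83  64  64  64  65  66  62  62
  32  41  59  68  75  81  87  85  72  61  64  63  63  65  60  62
  32  44  52  51  51  65  70  70  63  62  63  63  65  66  62  60
  34  46  49  49  55  64  66  63  58  62  64  64  64  66  64  61
  38  48  49  50  62  66  64  62  60  63  64  63  67  67  61  61
  42  49  47  58  64  66  64  61  59  61  62  64  66  65  63  62
```

The bar's far end at (364,217) in the side view matches the prediction to about a pixel, so the tongs have not shifted in the grip. Lowering onto the rack now.

play_rows(
  rows=[
    [[0.61, -0.002, -0.028, 0.01, 0], [0.61, -0.002, -0.028, 0.04, 0], [0.61, -0.002, -0.028, 0.09, 0], [0.61, -0.002, -0.028, 0.14, 0], [0.61, -0.002, -0.028, 0.19, 0], [0.61, -0.002, -0.028, 0.23, 0], [0.61, -0.002, -0.028, 0.255, 0], [0.61, -0.002, -0.028, 0.265, 0]],
  ],
)

```text
time_s: 21.7
tcp_pos: [0.4959, 0.2764, 0.227]
eef_rot: [179.8, 0.2, -5.5]
contact_force: [-0.5, -0.5, -2.1]
gripper_width: 0.0345
gripper_force: 7.6
```

```bash
python3 -c "
from h import *
r.capture('wrist');r.capture('wrist');st(); go([.4968,.2763,.158],-5.5)"
```

```text
{'time_s': 21.8, 'joints': [48.8412, 10.5461, -12.7522, -0.0018, -66.8056, 35.6249], 'tcp_pos': [0.4966, 0.2767, 0.2288], 'eef_rot': [179.9165, 0.0618, -5.5347], 'contact_force': [-0.0357, 0.0925, -1.2515], 'gripper_width': 0.0344, 'gripper_force': 7.5904}
share x,y,z,turn [ 0.0004  0.0008  0.1417 -0.0004] rows 1.7
```

play_rows(
  rows=[
    [[0.61, 0, 0.001, 0.02, 0], [0.61, 0, 0.001, 0.05, 0], [0.61, 0, 0.001, 0.08, 0], [0.61, 0, 0.001, 0.11, 0], [0.61, 0, 0.001, 0.13, 0], [0.61, 0, 0.001, 0.14, 0], [0.61, 0, 0.001, 0.14, 0], [0.61, 0, 0.001, 0.14, 0]],
  ],
)

```text
time_s: 22.47
tcp_pos: [0.4973, 0.2764, 0.1603]
eef_rot: [-180.0, -0.0, -5.5]
contact_force: [-0.1, -0.3, -0.8]
gripper_width: 0.0345
gripper_force: 7.6
```

play_rows(
  rows=[
    [[0.61, 0, 0, 0.004, 0], [0.61, 0, 0, 0.008, 0], [0.61, 0, 0, 0.012, 0], [0.61, 0, 0, 0.015, 0], [0.61, 0, 0, 0.018, 0], [0.61, 0, 0, 0.02, 0], [0.61, 0, 0, 0.021, 0], [0.61, 0, 0, 0.021, 0]],
  ],
)

```text
time_s: 23.13
tcp_pos: [0.4968, 0.2761, 0.1491]
eef_rot: [180.0, 0.0, -5.5]
contact_force: [-0.7, -0.4, -0.8]
gripper_width: 0.0342
gripper_force: 7.6
```

play_rows(
  rows=[
    [[0.61, 0, 0, 0.002, 0], [0.61, 0, 0, 0.004, 0], [0.61, 0, 0, 0.006, 0], [0.61, 0, 0, 0.008, 0], [0.61, 0, 0, 0.008, 0], [0.61, 0, 0, 0.008, 0], [0.61, 0, 0, 0.008, 0], [0.61, 0, 0, 0.008, 0]],
  ],
)

```text
time_s: 23.8
tcp_pos: [0.4968, 0.2761, 0.1452]
eef_rot: [180.0, 0.0, -5.5]
contact_force: [0.1, -0.2, -1.4]
gripper_width: 0.0341
gripper_force: 7.6
```

play_rows(
  rows=[
    [[0.61, 0, 0, 0.001, 0], [0.61, 0, 0, 0.002, 0], [0.61, 0, 0, 0.003, 0], [0.61, 0, 0, 0.004, 0], [0.61, 0, 0, 0.005, 0], [0.61, 0, 0, 0.005, 0], [0.61, 0, 0, 0.005, 0], [0.61, 0, 0, 0.005, 0]],
  ],
)

```text
time_s: 24.47
tcp_pos: [0.4975, 0.2764, 0.1442]
eef_rot: [-179.9, -0.1, -5.5]
contact_force: [-2.3, -1.1, 7.4]
gripper_width: 0.0345
gripper_force: 6.8
```

Contact: the bar rests on the posts. I'll open slowly.

play_rows(
  rows=[
    [[0.58, 0, 0, -0.002, 0], [0.54, 0, 0, -0.002, 0], [0.5, 0, 0, -0.002, 0], [0.4, 0, 0, -0.002, 0], [0.2, 0, 0, -0.002, 0], [0, 0, 0, -0.002, 0], [0, 0, 0, -0.002, 0], [0, 0, 0, -0.002, 0]],
  ],
)

```text
time_s: 25.13
tcp_pos: [0.4968, 0.2761, 0.1435]
eef_rot: [180.0, 0.0, -5.5]
contact_force: [0.0, 0.4, 0.2]
gripper_width: 0.0715
gripper_force: 0.0
```

play_rows(
  rows=[
    [[0, 0, 0, 0, 0], [0, 0, 0, 0, 0], [0, 0, 0, 0, 0], [0, 0, 0, 0, 0], [0, 0, 0, 0, 0], [0, 0, 0, 0, 0], [0, 0, 0, 0, 0], [0, 0, 0, 0, 0]],
  ],
)

```text
time_s: 25.8
tcp_pos: [0.4969, 0.2761, 0.1437]
eef_rot: [-180.0, -0.0, -5.5]
contact_force: [-0.9, 0.6, -1.1]
gripper_width: 0.0877
gripper_force: 0.0
```

play_rows(
  rows=[
    [[0, 0, 0, -0.01, 0], [0, 0, 0, -0.03, 0], [0, 0, 0, -0.06, 0], [0, 0, 0, -0.1, 0], [0, 0, 0, -0.15, 0], [0, 0, 0, -0.2, 0], [0, 0, 0, -0.26, 0], [0, 0, 0, -0.3, 0]],
  ],
)

```text
time_s: 26.47
tcp_pos: [0.4975, 0.2763, 0.2979]
eef_rot: [-179.9, -0.2, -5.5]
contact_force: [0.8, 0.6, -0.2]
gripper_width: 0.0875
gripper_force: 0.0
```

play_rows(
  rows=[
    [[0, -0.03, 0, -0.03, 0], [0, -0.08, 0, -0.06, 0], [0, -0.12, 0, -0.08, 0], [0, -0.14, 0, -0.08, 0], [0, -0.14, 0, -0.08, 0], [0, -0.14, 0, -0.08, 0], [0, -0.14, 0, -0.08, 0], [0, -0.14, 0, -0.08, 0]],
  ],
)

```text
time_s: 27.13
tcp_pos: [0.4276, 0.2827, 0.333]
eef_rot: [179.9, 0.0, -5.6]
contact_force: [-0.1, -0.3, 0.1]
gripper_width: 0.0874
gripper_force: 0.0
```

Run:
```python
from bar import *
st(); im,ci=snap('wrist','w7'); a=snap('scene','s22')[1]
c=np.array([.4957,.2759,.2]); y=np.radians(-5.4); hx=np.array([np.cos(y),np.sin(y),0])
p,q=proj(ci,c+.052*hx),proj(ci,c-.052*hx); print('pred ends',np.round(p,1),np.round(q,1))
hsv=cv2.cvtColor(np.ascontiguousarray(im),cv2.COLOR_RGB2HSV); x0,x1,y0,y1=int(p[0])-25,int(p[0])+25,max(0,int(p[1])-8),int(q[1])+10
m=((hsv[...,1]<70)&(hsv[...,2]>110)); 
for yy in range(y0,min(y1,228),6): xs=np.nonzero(m[yy,x0:x1])[0]+x0; print(yy,(xs.min(),xs.max(),len(xs)) if len(xs) else None)
for f in ('s22','s0'): pass
d=lambda A,B,b:np.abs(load(A)[0][b[1]:b[3],b[0]:b[2]].astype(int)-load(B)[0][b[1]:b[3],b[0]:b[2]]).mean()
print('rack region change vs start',d('s22','scene0',(425,200,490,310)),'cone now vs after release',d('s22','s18',(235,145,285,195)))
```

```text
{'time_s': 27.1333, 'joints': [55.4473, 1.9943, -9.0729, 0.0019, -79.0163, 28.984], 'tcp_pos': [0.4276, 0.2827, 0.333], 'eef_rot': [179.926, 0.0389, -5.5684], 'contact_force': [-0.0796, -0.2998, 0.1019], 'gripper_width': 0.0874, 'gripper_force': 0.0}
pred ends [317.   55.7] [317.4 175. ]
47 None
53 None
59 (np.int64(311), np.int64(323), 13)
65 (np.int64(311), np.int64(323), 13)
71 (np.int64(311), np.int64(323), 13)
77 (np.int64(311), np.int64(323), 13)
83 (np.int64(311), np.int64(323), 13)
89 (np.int64(311), np.int64(323), 13)
95 (np.int64(311), np.int64(323), 13)
101 (np.int64(311), np.int64(323), 13)
107 (np.int64(303), np.int64(331), 29)
113 (np.int64(298), np.int64(331), 31)
119 (np.int64(298), np.int64(331), 31)
125 (np.int64(303), np.int64(331), 29)
131 (np.int64(311), np.int64(323), 13)
137 (np.int64(312), np.int64(322), 11)
143 (np.int64(311), np.int64(323), 13)
149 (np.int64(311), np.int64(322), 12)
155 (np.int64(312), np.int64(323), 12)
161 (np.int64(312), np.int64(322), 11)
167 (np.int64(312), np.int64(323), 12)
173 (np.int64(312), np.int64(323), 12)
179 None
rack region change vs start 5.654312354312355 cone now vs after release 2.5446666666666666
```

The bar is back between the lips at its predicted ends (rows 56 to 175, centred on column 317), and the robot is clear of everything.

```bash
python3 -c "
from h import *
print(r.close_job())"
```

```text
the job is handed in; nothing more can be done
None
```

The job is handed in at about 27 s; by the last camera checks the plug is home and upright in the small cone and the tongs are hung back on the rack, but no verdict was returned.

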